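Clear the carousel's measuring cups onto the drying hooks

TASK

Take every steel measuring cup out of the guarded carousel (its knob turns it, to bring a pocket to the front opening) and hang each by its handle on a hook of the drying rack, left hanging still. Leave both amber jars standing in their own pockets, and finish with the tall jar facing squarely out of the front opening, ready for the next batch; do not knock over or push away the spray bottle or the glass beaker.

Things in the scene. Friction and masses are not known exactly. Their poses are not given: they have to be found in the camera images.
- opening (a point): Middle of the carousel's front opening, 22 mm above the table (turntable-floor height): a pocket faces the robot squarely when its centre is here. The carousel's axis lies 120 mm away along +x of this point's frame; -x points out of the opening to the robot. Fixed; differs from start to start. Axes as the stand's, z up.
- guard (a point): Middle of the front edge of the fixed guard over the carousel, 118 mm above the table; axes as the opening's. The guard is a grille of 4 mm aluminium bars 50 mm apart, in a frame 8 mm high (top 122 mm), that spans from here 209 mm along +x and 200 mm to either side, on thin posts at its corners. It bars picking anywhere but at the opening.
- turntable: White round turntable, 344 mm across, floor 22 mm above the table; origin on its axis at table height. Turns without end either way about z (bearing friction 0.04 N m) and stays where left. Six pockets round a hub (152 mm across, 30 mm high), between 16 mm high grey fins, centres 120 mm from the axis at 0, 60, 120, 180, 240, 300 degrees counter-clockwise (from above) from its x axis.
- knob (a point): Centre of the black bar knob on the turntable's axis, above the guard, 151 mm above the table: bar 62 mm long (along the turntable's x axis), 16 mm thick, 50 mm high (from 126 to 176 mm above the table). Gripped across its thickness and twisted, it turns the turntable with it.
- pocket1 (a point): Floor centre of the turntable pocket at 60 degrees, the tall jar's own pocket.
- pocket4 (a point): Floor centre of the turntable pocket at 240 degrees, the short jar's own pocket.
- jar_tall_center (a point): Centre, half-way up, of the tall amber jar with black lid: 52 mm across, 80 mm high, 140 g. It stays in its pocket.
- jar_short_center (a point): Centre, half-way up, of the short amber jar with black lid: 60 mm across, 50 mm high. It stays in its pocket.
- rack: Fixed wooden rack: foot bar, three posts (14 mm square, front faces at x = 0, tops 187 mm high) at y = -115, 0, 115 mm; origin on the table at the middle post's front. From each post a level steel hook of 8 mm round bar, centre line 175 mm above the table, runs along -x to x = -80 mm, then turns up to end at x = -88 mm, 14 mm higher (plus 4 mm bar radius).
- spray: Green spray bottle with black head, 130 mm tall, 52 mm across, a bystander; origin under its base.
- beaker: Glass beaker without handle, 64 mm across, 85 mm high, a bystander; origin under its base.
- hook0 (a point): Point on the centre line of the rack's right (-y) hook, 45 mm in front of its post, 175 mm high; axes as the rack's (-x towards the hook's free end).
- hook1 (a point): Point on the centre line of the rack's middle hook, 45 mm in front of its post, 175 mm high; axes as the rack's (-x towards the hook's free end).
- hook2 (a point): Point on the centre line of the rack's left (+y) hook, 45 mm in front of its post, 175 mm high; axes as the rack's (-x towards the hook's free end).
- cupA_center (a point): Centre, half-way up, of a plain steel measuring cup with a side handle (may be absent): straight-sided, 56 mm across, 65 mm high, about 90 g; z is up along the cup, the handle is on its +x side. Starts upright in the turntable pocket at 0 degrees, handle pointing roughly outwards from the axis.
- cupA_eye (a point): Middle of the opening in that cup's handle, 41 mm from the cup's axis and 3.5 mm above its centre. The handle is 7 mm round bar in a D whose opening is 26 mm wide (outwards) and 33 mm high; its outer side is 61.5 mm from the cup's axis. Axes as the cup's; the opening goes through along y.
- cupB_center (a point): Centre, half-way up, of a plain steel measuring cup with a side handle (may be absent): straight-sided, 56 mm across, 65 mm high, about 90 g; z is up along the cup, the handle is on its +x side. Starts upright in the turntable pocket at 120 degrees, handle pointing roughly outwards from the axis.
- cupB_eye (a point): Middle of the opening in that cup's handle, 41 mm from the cup's axis and 3.5 mm above its centre. The handle is 7 mm round bar in a D whose opening is 26 mm wide (outwards) and 33 mm high; its outer side is 61.5 mm from the cup's axis. Axes as the cup's; the opening goes through along y.
- cupC_center (a point): Centre, half-way up, of a plain steel measuring cup with a side handle (may be absent): straight-sided, 56 mm across, 65 mm high, about 90 g; z is up along the cup, the handle is on its +x side. Starts upright in the turntable pocket at 180 degrees, handle pointing roughly outwards from the axis.
- cupC_eye (a point): Middle of the opening in that cup's handle, 41 mm from the cup's axis and 3.5 mm above its centre. The handle is 7 mm round bar in a D whose opening is 26 mm wide (outwards) and 33 mm high; its outer side is 61.5 mm from the cup's axis. Axes as the cup's; the opening goes through along y.
- cupD_center (a point): Centre, half-way up, of a plain steel measuring cup with a side handle (may be absent): straight-sided, 56 mm across, 65 mm high, about 90 g; z is up along the cup, the handle is on its +x side. Starts upright in the turntable pocket at 300 degrees, handle pointing roughly outwards from the axis.
- cupD_eye (a point): Middle of the opening in that cup's handle, 41 mm from the cup's axis and 3.5 mm above its centre. The handle is 7 mm round bar in a D whose opening is 26 mm wide (outwards) and 33 mm high; its outer side is 61.5 mm from the cup's axis. Axes as the cup's; the opening goes through along y.

How it is judged:
At the end, for the whole second after the job is handed in: Each cup present hangs on a hook through its handle, off the table, swaying at under 0.12 m/s at most; both jars stand upright within 35 mm of their pockets' centres; the tall jar's pocket centre is within 30 mm of the opening's middle and the carousel is still (x of cupA_eye in the frame of rack between -0.095 and -0.002 m and z of cupA_eye in the frame of rack between 0.14 and 0.185 m and height (world z) of each of cupA_center, cupB_center, cupC_center, cupD_center below 0.17 m and (y of cupA_eye in the frame of rack between -0.143 and -0.087 m or y of cupA_eye in the frame of rack between -0.028 and 0.028 m or y of cupA_eye in the frame of rack between 0.087 and 0.143 m) and linear speed of each of cupA, cupB, cupC, cupD below 0.12 m/s and x of cupB_eye in the frame of rack between -0.095 and -0.002 m and z of cupB_eye in the frame of rack between 0.14 and 0.185 m and (y of cupB_eye in the frame of rack between -0.143 and -0.087 m or y of cupB_eye in the frame of rack between -0.028 and 0.028 m or y of cupB_eye in the frame of rack between 0.087 and 0.143 m) and x of cupC_eye in the frame of rack between -0.095 and -0.002 m and z of cupC_eye in the frame of rack between 0.14 and 0.185 m and (y of cupC_eye in the frame of rack between -0.143 and -0.087 m or y of cupC_eye in the frame of rack between -0.028 and 0.028 m or y of cupC_eye in the frame of rack between 0.087 and 0.143 m) and x of cupD_eye in the frame of rack between -0.095 and -0.002 m and z of cupD_eye in the frame of rack between 0.14 and 0.185 m and (y of cupD_eye in the frame of rack between -0.143 and -0.087 m or y of cupD_eye in the frame of rack between -0.028 and 0.028 m or y of cupD_eye in the frame of rack between 0.087 and 0.143 m) and horizontal distance between jar_tall_center and pocket1 below 0.035 m and angle between each of jar_tall_center, jar_short_center's own z axis and vertical below 0.2 rad and horizontal distance between jar_short_center and pocket4 below 0.035 m and horizontal distance between pocket1 and opening below 0.03 m and angular speed of turntable below 0.05 rad/s); the robot touches nothing.
It fails at once if the spray bottle knocked over or pushed more than 50 mm away (distance of spray from where it was at the start of the episode above 0.05 m or angle between spray's own z axis and vertical above 0.5 rad).
It fails at once if the glass beaker knocked over or pushed more than 50 mm away (distance of beaker from where it was at the start of the episode above 0.05 m or angle between beaker's own z axis and vertical above 0.5 rad).
Of cupA, cupB, cupC, cupD only 2 to 3 are there at a start; the rules pass over those that are not, and their reading is None.
At some moment in a run one of cupA, cupB, cupC, cupD may be knocked a few centimetres aside while the robot is not near it.
Once in a run the grip may slacken for a moment while it holds something.
It also fails if it takes over 210 s, if anything falls off the work surface, if the arm or the gripper's body presses on something with over 40 N, if the wrist force passes 120 N, or if a joint passes its speed limit or range.

ROBOT

A 6-joint arm with a two-finger parallel gripper is mounted at the origin on the work surface. World frame = base frame: x ahead of the robot, y to its left, z up, the work surface at z = 0. Lengths are in m, angles in rad, forces in N, time in s.
With the tool pointing down it reaches from about 0.25 to 0.775 m from the base axis. Payload 4 kg.
Tool frame: the origin (TCP) lies at the very end of the fingers, on their centre line; the grasp point (between the pads) lies 19 mm behind it; z points along the fingers, y is the line along which they close (so a half turn about z gives the same grasp; the last joint's range is limited). The gripper opens to 85 mm and grips with 20 to 120 N. Pads are 22 mm wide; open, the fingers measure 114 mm over their backs; the gripper's body (76 mm by 85 mm) begins 54 mm behind the grasp point. The pads swing forward as they close: fully open they stand 13 mm farther back than shut.
Start: joints at [-1.279, 0.087, 1.371, -0, 1.684, -0.103], TCP at [0.212, -0.508, 0.231] pointing down, gripper open.
Joint ranges: [-3.1, 3.1], [-0.76, 2.03], [0.27, 2.55], [-1.08, 4.22], [0.17, 2.65], [-2.57, 2.57]. Speed limits (rad/s): [2.79, 2.79, 3.14, 3.14, 3.14, 3.14].

INTERFACE

Orientations are given as a unit quaternion [x, y, z, w].
In Python, from bench import robot, imaging gives the robot as it stands. Calls block until the motion is done:
- robot.move_to(position, orientation): joint-space move of the TCP to a pose.
- robot.move_linear(position, max_speed=0.15, attitude=None, until_force=None): straight line of the TCP; attitude=None keeps the orientation; max_speed is the mean speed in m/s. With until_force (N) it stops when the force on the tool has changed by that much, and returns True; else False.
- robot.set_joints(angles): joint-space move.
- robot.gripper_to(opening, force=None): opening from 0.0 (shut) to 1.0 (fully open); force is the grip in N (None keeps the last); returns when the fingers have stopped.
- robot.dwell(seconds).
- robot.solve_ik(position, orientation): joint angles nearest the present ones, or None.
- robot.read_state(): the state.
- imaging.snapshot(name): name is "scene" or "top" or "wrist"; returns (picture, depth): 420x560x3 uint8, red, green, blue; 420x560 float32, m along the optical axis (not along the pixel's ray), 0 where there is no reading.
- imaging.calibration(name): a dict with "fx", "fy", "cx", "cy" (pixels), "distortion" ([k1, k2, p1, p2, k3] as OpenCV has them; the pictures are not rectified), "R" (3x3) and "t" (3): a world point X has camera coordinates R X + t; the wrist camera has in their place "T_tool_cam" (4x4, takes a point from camera to tool coordinates, whose origin is the TCP and whose axes are the flange's). Camera axes: x right, y down, z forward; pixel columns grow to the right and rows downward; lengths in m; the calibration is good to about 2 mm. A picture is of the moment at which its call begins: read the wrist's pose just before it. calibration takes no time and is no camera call.
A pose or a line that the arm cannot do raises robot.PlanningError and nothing moves.
- robot.finish_job(): hands the job in; it is judged then, once.
The state is a dict: "time": time; "joint_positions": joint angles; "dq": joint speeds; "joint_torque": joint torques, N m; "tcp_pos": TCP position; "ee_rot": TCP orientation; "ft_force": force on the tool from outside, world axes, zero at the start; "wrist_torque": the same for the moment, N m; "finger_gap": opening from 0.0 (shut) to 1.0 (fully open); "finger_force": force on a finger pad.
Only numpy, scipy, OpenCV 4.12 (cv2) and the standard library are available. Lean on these libraries where they do the work, as an engineer would, in place of code of your own. Each camera call takes 0.05 s, during which the arm holds its last target. There are 200 camera calls.

## Working session

There is one attempt and no reset: what is moved stays moved. The work goes in short steps, each a Python script; the robot and the scene stay as the last script left them, time stands still between calls to the robot, and variables do not carry over. Pictures are saved under pics/ and viewed, at most 14 in all, crops included, and the job is handed in when it is done.

```bash
ls; mkdir -p pics
python3 - <<'E'
from bench import robot, imaging
import cv2,numpy as np
np.set_printoptions(precision=4,suppress=True)
for n in ["scene","top","wrist"]:
    p,d=imaging.snapshot(n); cv2.imwrite(f"pics/{n}0.png",p[:,:,::-1]); np.save(f"pics/{n}0.npy",d)
    print(n,imaging.calibration(n), (d>0).mean())
s=robot.read_state(); print(s)
E
```

```text
pics
scene {'fx': 520.3413113560484, 'fy': 520.3413113560484, 'cx': 281.17812739636713, 'cy': 217.81343484441393, 'distortion': array([0.0504, 0.    , 0.    , 0.    , 0.    ]), 'R': array([[-0.8079,  0.5893,  0.0097],
       [ 0.4769,  0.6632, -0.5768],
       [-0.3463, -0.4614, -0.8168]]), 't': array([ 0.4317, -0.2125,  1.5656])} 0.9962202380952381
top {'fx': 416.6542290780481, 'fy': 416.6542290780481, 'cx': 277.4269476649682, 'cy': 205.95570620428688, 'distortion': array([-0.0646,  0.    ,  0.    ,  0.    ,  0.    ]), 'R': array([[ 0.0068, -0.9992, -0.0397],
       [-0.99  , -0.0012, -0.1408],
       [ 0.1406,  0.0403, -0.9892]]), 't': array([0.0582, 0.5595, 0.9591])} 0.9957780612244898
wrist {'fx': 294.6796766029026, 'fy': 294.6796766029026, 'cx': 281.65331635531845, 'cy': 209.44219468183525, 'distortion': array([-0.0107,  0.    ,  0.    ,  0.    ,  0.    ]), 'T_tool_cam': array([[-0.0003, -0.9616, -0.2746,  0.0696],
       [ 1.    , -0.0002, -0.0002, -0.0009],
       [ 0.0001, -0.2746,  0.9616, -0.1431],
       [ 0.    ,  0.    ,  0.    ,  1.    ]])} 0.9959481292517007
{'time': 0.15, 'joint_positions': array([-1.2791,  0.0878,  1.3719, -0.    ,  1.6836, -0.1031]), 'dq': array([ 0.0003, -0.0018, -0.0053, -0.0003, -0.001 , -0.0005]), 'joint_torque': array([  0.002 , -35.2375, -31.3678,  -0.0001,   0.008 ,  -0.    ]), 'tcp_pos': array([ 0.2114, -0.5073,  0.2304]), 'ee_rot': array([ 0.9806,  0.1961, -0.0001, -0.0009]), 'ft_force': array([-1.0045, -0.2458, -0.05  ]), 'wrist_torque': array([-0.0056,  0.0696,  0.0613]), 'finger_force': 0.0, 'finger_gap': 1.0007116887586476}
```

View pics/scene0.png

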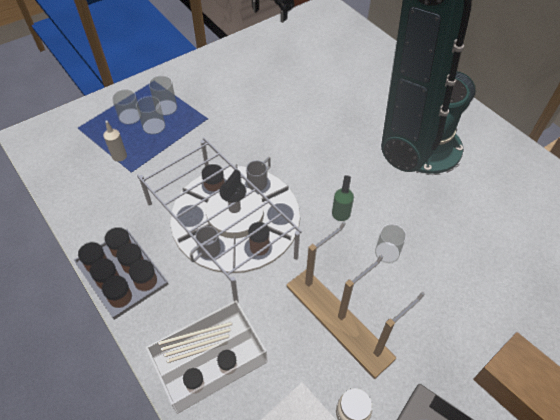

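View pics/top0.png

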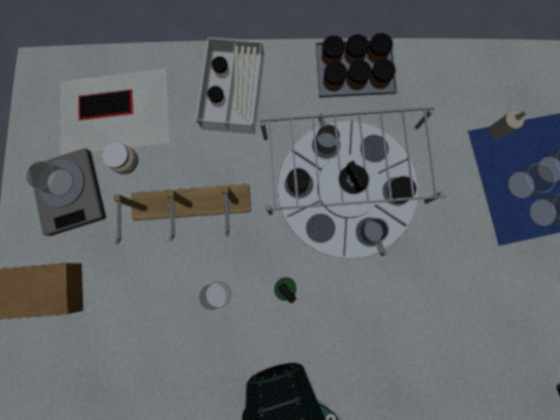

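Scene view: carousel with two jars and two cups (cups at about (258,170) and (208,240)). Top view: carousel axis (349,190), cups (327,138) and (373,232) with its handle forward, rack hooks (119–227, ~220), spray (285,290), beaker (215,295).

```bash
cat > h.py <<'E'
from bench import robot, imaging
import cv2,numpy as np
from scipy.spatial.transform import Rotation as Rn
np.set_printoptions(precision=4,suppress=True)
def cloud(n,pd=None):
    c=imaging.calibration(n)
    if n=="wrist":
        s=robot.read_state()
        Tw=np.eye(4);Tw[:3,:3]=Rn.from_quat(s["ee_rot"]).as_matrix();Tw[:3,3]=s["tcp_pos"]
        T=Tw@c["T_tool_cam"]
    else:
        T=np.eye(4);T[:3,:3]=c["R"].T;T[:3,3]=-c["R"].T@c["t"]
    p,d=pd if pd else imaging.snapshot(n)
    K=np.array([[c["fx"],0,c["cx"]],[0,c["fy"],c["cy"]],[0,0,1]])
    u,v=np.meshgrid(np.arange(560.),np.arange(420.))
    n_=cv2.undistortPoints(np.stack([u,v],-1).reshape(-1,1,2),K,c["distortion"]).reshape(420,560,2)
    r=np.dstack([n_,np.ones((420,560))])
    X=(r*d[...,None])@T[:3,:3].T+T[:3,3]; X[d<=0]=np.nan
    return p,X,r@T[:3,:3].T,T[:3,3]
def circ(P):
    A=np.c_[2*P[:,:2],np.ones(len(P))]; s=np.linalg.lstsq(A,(P[:,:2]**2).sum(1),rcond=None)[0]
    return s[:2],np.sqrt(s[2]+s[:2]@s[:2])
E
python3 - <<'E'
from h import *
C={}
for n in ["top","scene"]:
    pic=cv2.imread(f"pics/{n}0.png")[:,:,::-1]; C[n]=cloud(n,(pic,np.load(f"pics/{n}0.npy")))
p,X,_,o=C["top"]
def at(u,v,n="top",w=1): print(n,(u,v),np.nanmedian(C[n][1][v-w:v+w+1,u-w:u+w+1].reshape(-1,3),0))
for q in [(240,350),(349,165),(300,183),(400,190),(373,225),(327,138),(382,252),(285,290),(215,295),(320,228),(267,211),(440,198),(352,178),(173,220),(190,205)]: at(*q)
Z=X[...,2]
# knob pts
def reg(name,m,extra=None):
    P=X[m&~np.isnan(Z)]
    if len(P)<5: print(name,len(P));return
    mu=P.mean(0); w,V=np.linalg.eigh(np.cov(P[:,:2].T)); print(name,len(P),mu,P.min(0),P.max(0),"dir",V[:,1],"sd",np.sqrt(np.maximum(w,0)));return P
roi=np.zeros(Z.shape,bool); 
def R(u0,v0,u1,v1): r=roi.copy(); r[v0:v1,u0:u1]=1; return r
reg("knob",R(330,160,372,198)&(Z>.16)&(Z<.2))
reg("frontbar",R(262,188,446,218)&(Z>.105)&(Z<.135))
reg("backbar",R(262,104,440,125)&(Z>.105)&(Z<.135))
for nm,b in dict(h2=(112,205,126,244),h1=(165,205,179,240),h0=(220,200,234,236)).items(): reg(nm,R(*b)&(Z>.165)&(Z<.2))
reg("spray",R(268,270,305,305)&(Z>.05)); reg("beaker",R(200,275,235,312)&(Z>.03))
reg("footbar",R(130,180,255,225)&(Z>.005)&(Z<.05))
# disc: white, edge
hsv=cv2.cvtColor(p,cv2.COLOR_RGB2HSV)
D=R(270,115,425,262)&(abs(Z-.022)<.006)
import sys
P=reg("disc",D)
h=cv2.convexHull(P[:,:2].astype(np.float32))[:,0]
for _ in range(5):
    c,r=circ(h); e=abs(np.hypot(*(h-c).T)-r); h=h[e<max(.003,np.percentile(e,85))]
print("disc circ",c,r,len(h), cv2.minEnclosingCircle(P[:,:2].astype(np.float32)))
E
```

```text
top (240, 350) [0.2147 0.1499 0.0018]
top (349, 165) [ 0.6271 -0.0945  0.1743]
top (300, 183) [0.6033 0.0072 0.103 ]
top (400, 190) [ 0.5929 -0.2258  0.0724]
top (373, 225) [ 0.5154 -0.1696  0.0252]
top (327, 138) [ 0.7329 -0.0614  0.0243]
top (382, 252) [ 0.4489 -0.18    0.0803]
top (285, 290) [0.3661 0.0395 0.1308]
top (215, 295) [0.3449 0.2129 0.004 ]
top (320, 228) [ 0.5081 -0.0423  0.0227]
top (267, 211) [0.5497 0.088  0.0018]
top (440, 198) [ 0.5831 -0.3412  0.0004]
top (352, 178) [ 0.6042 -0.1035  0.1509]
top (173, 220) [0.5119 0.2749 0.1769]
top (190, 205) [0.5616 0.2736 0.0371]
knob 268 [ 0.6057 -0.1096  0.1743] [ 0.5767 -0.1288  0.1606] [ 0.6358 -0.0912  0.1803] dir [-0.8973 -0.4415] sd [0.005 0.018]
frontbar 762 [ 0.5647 -0.1066  0.1215] [ 0.5406 -0.3128  0.1051] [0.591  0.0851 0.1349] dir [-0.0564  0.9984] sd [0.0116 0.1164]
backbar 689 [ 0.7573 -0.1195  0.1203] [ 0.7348 -0.2983  0.1057] [0.7766 0.0941 0.127 ] dir [-0.0572  0.9984] sd [0.0078 0.1186]
h2 128 [0.5003 0.3884 0.1804] [0.4602 0.382  0.173 ] [0.5411 0.3956 0.1961] dir [-0.9962 -0.0866] sd [0.0017 0.0253]
h1 140 [0.5051 0.2748 0.1809] [0.4692 0.2691 0.1736] [0.5416 0.2803 0.1964] dir [-0.9968 -0.0804] sd [0.0023 0.0217]
h0 139 [0.515  0.1598 0.1808] [0.4781 0.1541 0.1753] [0.5519 0.1664 0.1959] dir [-0.9966 -0.0829] sd [0.0023 0.022 ]
spray 457 [0.3659 0.0391 0.1059] [0.3387 0.0159 0.0623] [0.3918 0.0652 0.1362] dir [-0.7359 -0.6771] sd [0.0124 0.0139]
beaker 313 [0.3458 0.2065 0.0634] [0.3151 0.1738 0.0304] [0.3792 0.2366 0.0896] dir [-0.4751  0.8799] sd [0.0193 0.0242]
footbar 2784 [0.5715 0.276  0.0191] [0.5184 0.1236 0.005 ] [0.6277 0.4313 0.0497] dir [-0.0802  0.9968] sd [0.0213 0.0872]
disc 8866 [ 0.5964 -0.1057  0.0227] [ 0.4386 -0.2926  0.016 ] [0.7793 0.0791 0.028 ] dir [-0.9025  0.4307] sd [0.0894 0.0982]
disc circ [ 0.6077 -0.1097] 0.1702032794853584 40 ((0.653230607509613, -0.10755359381437302), 0.21628338098526)
```

```bash
cat >> h.py <<'E'
AX=np.array([.6065,-.1096]); GY=.0565; OP=AX-.12*np.array([np.cos(GY),np.sin(GY)])
RY=.083  # rack yaw
def down(psi): return (Rn.from_euler('z',psi)*Rn.from_euler('x',np.pi)).as_quat()
def knob_yaw():
    p,X,_,_=cloud("top"); m=np.hypot(X[...,0]-AX[0],X[...,1]-AX[1])<.045
    P=X[m&(X[...,2]>.163)&(X[...,2]<.19)][:,:2]
    w,V=np.linalg.eigh(np.cov(P.T)); return P.mean(0),np.arctan(V[1,1]/V[0,1]),len(P),np.sqrt(w)
def turn(psi0,psi1):
    a=np.r_[AX,.26]
    robot.gripper_to(.6); robot.move_to(a,down(psi0))
    robot.move_linear(np.r_[AX,.133],.12)
    robot.gripper_to(0,60)
    n=max(1,int(np.ceil(abs(psi1-psi0)/.3)))
    for f in np.linspace(0,1,n+1)[1:]: robot.move_linear(np.r_[AX,.133],.1,attitude=down(psi0+f*(psi1-psi0)))
    robot.dwell(.3); s=robot.read_state(); print("turned",s["time"],s["finger_gap"],s["joint_positions"])
    robot.gripper_to(.6); robot.move_linear(a,.15)
E
python3 - <<'E'
from h import *
turn(.47,GY)
robot.move_to(np.r_[OP+[-.03,0],.27],down(GY+np.pi))
print(knob_yaw(),robot.read_state()["time"])
p,X,_,_=cloud("wrist"); cv2.imwrite("pics/w1.png",p[:,:,::-1]); np.save("pics/w1X.npy",X)
E
```

```text
turned 5.2417 0.17786131333218336 [-0.2715  0.2703  1.3521 -0.0013  1.515   1.2395]
(array([ 0.6069, -0.1098]), np.float64(0.06046140955075311), 240, array([0.0049, 0.0175])) 9.45
```

View pics/w1.png

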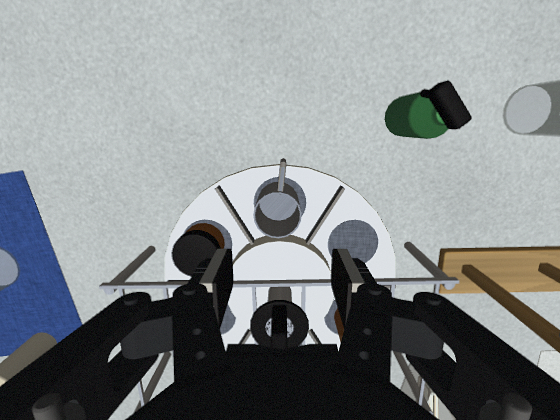

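Wrist view: the cup (277,205) stands in the front pocket, handle towards (283,165), the knob squared up at (280,320), and the short jar at (198,250).

```bash
cat >> h.py <<'E'
def cup(X,c0,zb=.022):
    """centre and handle yaw of an upright cup near c0, whose base is at zb"""
    Z=X[...,2]-zb; c=np.array(c0)
    d=np.hypot(X[...,0]-c[0],X[...,1]-c[1])
    rim=X[(d<.05)&(Z>.0615)&(Z<.07)]
    for _ in range(4):
        r=np.hypot(*(rim[:,:2]-c).T); k=rim[(r>.02)&(r<.034)]
        c,R=circ(k) 
    d=np.hypot(X[...,0]-c[0],X[...,1]-c[1])
    H=X[(d>.034)&(d<.066)&(Z>.025)&(Z<.075)]
    v=H[:,:2].mean(0)-c
    return c,R,len(k),np.arctan2(v[1],v[0]),len(H),H.max(0)[2],np.hypot(*v)
def grasp_R(rackyaw_handle,a,s):
    pass
E
python3 - <<'E'
from h import *
X=np.load("pics/w1X.npy"); print(OP,cup(X,OP))
p,Xt,_,_=cloud("top"); print(cup(Xt,OP))
# front bar of guard
m=(abs(X[...,2]-.12)<.006)&(X[...,1]>-.25)&(X[...,1]<.05)&(X[...,0]<.6)
P=X[m]; print("guard front x", np.percentile(P[:,0],[1,5,50]), len(P))
# IK tests for hanging
rx=np.array([np.cos(RY),np.sin(RY),0]); ry=np.array([-np.sin(RY),np.cos(RY),0])
print(robot.read_state()["joint_positions"])
for nm,yh,sg,hk in [("h0",RY+np.pi/2,1,[.515,.160]),("h2",RY-np.pi/2,-1,[.5,.388])]:
  psi=RY+np.pi/2
  for a in (0,.4,.8,1.0):
    R=Rn.from_rotvec(sg*a*rx)*Rn.from_quat(down(psi))
    for pos in (np.r_[hk,.14]-sg*ry*.04, np.r_[hk,.25]-sg*ry*.15):
      print(nm,a,robot.solve_ik(pos,R.as_quat()))
E
```

```text
[ 0.4867 -0.1164] (array([ 0.4865, -0.1193]), np.float64(0.02666755676134867), 329, np.float64(0.11937588142790505), 746, np.float64(0.08384682374902519), np.float64(0.03278591410704488))
(array([ 0.4873, -0.1195]), np.float64(0.027003108433726494), 26, np.float64(0.07355502755493508), 181, np.float64(0.05727001941015497), np.float64(0.055779309312997516))
guard front x [0.3438 0.3561 0.5543] 1830
[-0.3698 -0.0934  1.4749 -0.      1.7601 -1.9972]
h0 0 [ 0.1212  0.0835  1.5569 -0.      1.5012  0.0382]
h0 0 [-0.0876  0.0342  1.3899  0.      1.7175 -0.1706]
h0 0.4 [-0.1184  0.0934  1.5988  0.3917  1.5366 -0.2323]
h0 0.4 [-0.3146  0.0891  1.3824  0.379   1.8146 -0.332 ]
h0 0.8 [-0.3087  0.2005  1.6315  0.728   1.6556 -0.4598]
h0 0.8 [-0.4813  0.2036  1.398   0.7079  1.9412 -0.437 ]
h0 1.0 [-0.3752  0.2834  1.6426  0.8705  1.7326 -0.551 ]
h0 1.0 [-0.5373  0.2757  1.4137  0.8559  2.0062 -0.471 ]
h2 0 [ 0.6247  0.3527  1.2351 -0.      1.5538  0.5417]
h2 0 [ 0.756   0.4978  0.8199 -0.      1.8239  0.673 ]
h2 0.4 [ 0.7735  0.5488  1.0136 -0.3158  1.8294  0.6478]
h2 0.4 [ 0.8781  0.7639  0.4658 -0.3383  2.1775  0.6382]
h2 0.8 [ 0.8751  0.7749  0.8087 -0.6217  2.0963  0.6235]
h2 0.8 None
h2 1.0 [ 0.9087  0.8878  0.7227 -0.7908  2.21    0.5658]
h2 1.0 None
```

```bash
cat >> h.py <<'E'
def cup(X,c0,zb=.022):
    Z=X[...,2]-zb; c=np.array(c0,float)
    rim=X[(np.hypot(X[...,0]-c[0],X[...,1]-c[1])<.05)&(Z>.060)&(Z<.07)]
    for _ in range(4):
        r=np.hypot(*(rim[:,:2]-c).T); k=rim[(r>.02)&(r<.034)]; c,R=circ(k)
    d=np.hypot(X[...,0]-c[0],X[...,1]-c[1]); th=np.arctan2(X[...,1]-c[1],X[...,0]-c[0])
    m=(d>.034)&(d<.066)&(Z>.035)&(Z<.072)&(np.cos(th-np.pi-GY)>0)
    H=X[m]; v=H[:,:2].mean(0)-c
    return c,R,len(k),np.arctan2(v[1],v[0])%(2*np.pi),len(H),H.max(0)[2],d[m].max()
rx=np.array([np.cos(RY),np.sin(RY),0]); ry=np.array([-np.sin(RY),np.cos(RY),0])
HK={0:np.array([.518,.160,.175]),2:np.array([.5005,.3885,.175])}
def hang_pose(k,a,u,v,dx=0):
    """TCP pose that puts hook k at (u outward, v up) in the handle opening, cup tilted by a"""
    s=1 if k==0 else -1
    R=Rn.from_rotvec(s*a*rx)*Rn.from_quat(down(RY+np.pi/2))
    return HK[k]+dx*rx-R.apply([s*(.041+u),0,-.011-v]),R.as_quat()
def pick(c,psi):
    robot.gripper_to(1.0); robot.move_to(np.r_[c,.20],down(psi))
    robot.move_linear(np.r_[c,.047],.1)
    robot.gripper_to(0,45); print("gap",robot.read_state()["finger_gap"])
    robot.move_linear(np.r_[c,.23],.12); s=robot.read_state(); print("lift",s["finger_gap"],s["finger_force"],s["time"])
E
python3 - <<'E'
from h import *
X=np.load("pics/w1X.npy"); r=cup(X,OP); print(r)
X2=cloud("wrist")[1]; r=cup(X2,OP); print(r)
c,psi=r[0],r[3]
assert np.hypot(*(c-OP))<.03 and abs(psi-np.pi)<.5 and r[4]>50
pick(c,psi)
robot.move_linear([.42,-.0,.25],.2,attitude=down(2.4)) if 0 else robot.move_to([.42,-.02,.26],down(2.4))
P,q=hang_pose(0,0,0,-.007,-.10); robot.move_to(P+[0,0,.06],q); robot.move_linear(P,.1)
print(robot.read_state())
p=imaging.snapshot("top")[0]; cv2.imwrite("pics/t2.png",cv2.resize(p[150:330,130:330,::-1],None,fx=3,fy=3))
p=imaging.snapshot("scene")[0]; cv2.imwrite("pics/s2.png",cv2.resize(p[130:350,250:450,::-1],None,fx=2.7,fy=2.7))
E
```

```text
(array([ 0.4863, -0.1193]), np.float64(0.02671006216933282), 375, np.float64(3.081444114432975), 155, np.float64(0.08384682374902519), np.float64(0.06081264090890164))
(array([ 0.4862, -0.1193]), np.float64(0.026770092405242786), 376, np.float64(3.082161455545601), 153, np.float64(0.08317098309810705), np.float64(0.060737187870779925))
gap 0.6439899806825664
lift 0.6439145644247398 47.54228711128235 14.1833
{'time': 16.7583, 'joint_positions': array([ 0.1266, -0.151 ,  1.7206,  0.    ,  1.5709,  0.0438]), 'dq': array([ 0.0022, -0.0046, -0.0168,  0.0005,  0.0007,  0.0014]), 'joint_torque': array([ -0.0258, -24.0815, -30.589 ,  -0.0025,   0.0165,  -0.0008]), 'tcp_pos': array([0.4221, 0.1108, 0.1716]), 'ee_rot': array([0.6772, 0.7358, 0.0004, 0.0003]), 'ft_force': array([-0.1501, -0.5046,  0.0766]), 'wrist_torque': array([0.0411, 0.0119, 0.0097]), 'finger_force': 47.562371492385864, 'finger_gap': 0.6472440138725396}
```

View pics/t2.png

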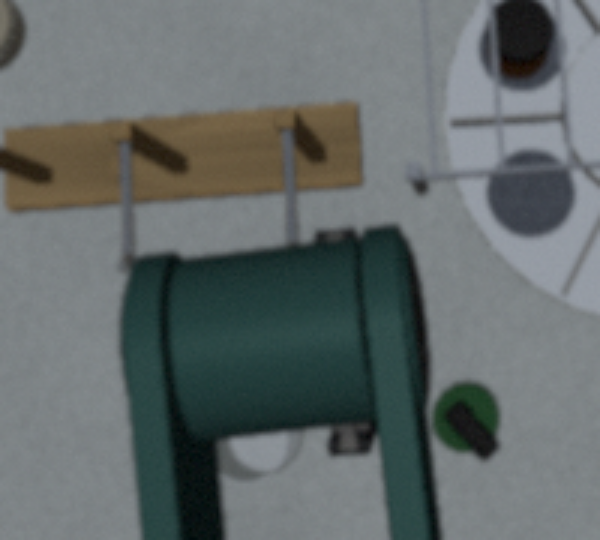

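View pics/s2.png

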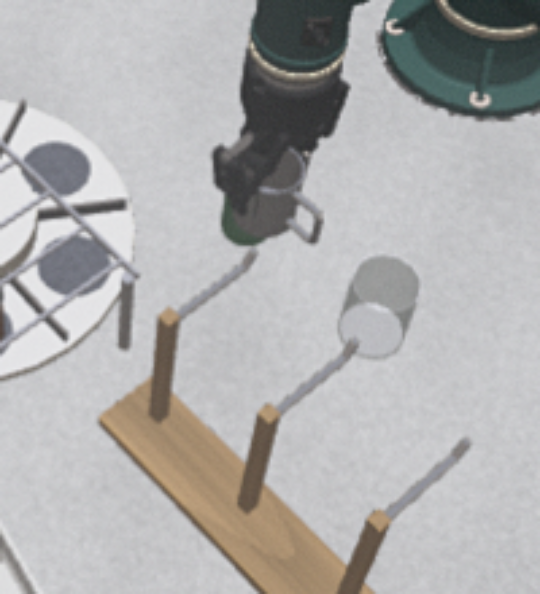

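Scene crop: cup held upright in the gripper, handle (310,220) toward +y, in front of hook0's tip (250,255). Before threading, I check the alignment numerically with the depth.

```bash
cat >> h.py <<'E'
def chk(k):
    """handle and hook points seen by scene camera, rack frame rel. hook target HK"""
    X=cloud("scene")[1]; s=1 if k==0 else -1
    D=X-HK[k]; A=D@rx; B=(D@ry)*s; Z=D[...,2]
    t=np.array(robot.read_state()["tcp_pos"])-HK[k]; a0=t@rx
    h=(abs(A-a0)<.02)&(B>t@ry*s+.033)&(B<t@ry*s+.07)&(abs(Z)<.04)
    print("handle: n",h.sum(),"along",A[h].mean()-a0,"B",np.percentile(B[h],[2,50,98]),"Z",np.percentile(Z[h],[2,98]))
    g=(A>-.05)&(A<.03)&(abs(B)<.012)&(abs(Z)<.028)
    print("hook: n",g.sum(),"A",np.percentile(A[g],[1,99]),"B",B[g].mean(),"Z",np.percentile(Z[g],[2,50,98]))
E
python3 - <<'E'
from h import *
chk(0)
E
```

```text
handle: n 92 along -0.000497181961773549 B [-0.0075  0.0101  0.0208] Z [-0.0127  0.0338]
hook: n 116 A [-0.0412  0.0292] B 0.002026863250172269 Z [-0.0011  0.004   0.0173]
```

```bash
cat >> h.py <<'E'
def hang(k,a=.8):
    P,q=hang_pose(k,0,0.001,-.007)
    if robot.move_linear(P,.05,until_force=6): print("contact threading",robot.read_state()["tcp_pos"],P); return False
    if robot.move_linear(hang_pose(k,0,.001,.005)[0],.03,until_force=6): print("contact lowering",robot.read_state()["tcp_pos"],hang_pose(k,0,.001,.005)[0])
    for f in np.linspace(0,1,9)[1:]:
        P,q=hang_pose(k,a*f,.001+.004*f,.005+.002*f); robot.move_linear(P,.03,attitude=q)
    s=robot.read_state(); print("tilted",s["ft_force"],s["finger_gap"],s["time"]); return True
E
python3 - <<'E'
from h import *
print(hang(0))
p=imaging.snapshot("scene")[0]; cv2.imwrite("pics/s3.png",cv2.resize(p[130:350,250:450,::-1],None,fx=2.7,fy=2.7))
E
```

```text
tilted [ 0.0126 -0.0901 -0.7384] 0.6440693340871295 22.0917
True
```

View pics/s3.png

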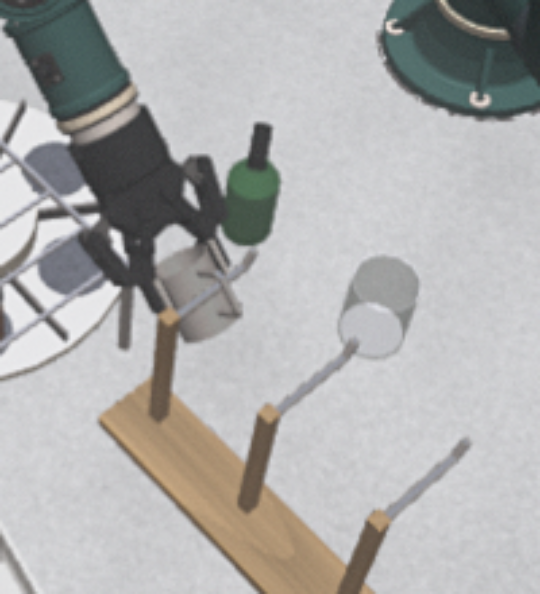

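The hook passes through the handle (hook bar from (175,315) to (250,255)); the cup is tilted. I release and back out along the tool axis.

```bash
cat >> h.py <<'E'
def release(back=.11):
    s=robot.read_state(); z=Rn.from_quat(s["ee_rot"]).apply([0,0,1]); p=np.array(s["tcp_pos"])
    robot.gripper_to(.8); robot.gripper_to(1.0); robot.dwell(.5)
    robot.move_linear(p-back*z,.06)
    print("t",robot.read_state()["time"])
E
python3 - <<'E'
from h import *
release()
s=robot.read_state(); p=np.array(s["tcp_pos"]); robot.move_linear(p+[-.02,-.05,.08],.15)
print(robot.read_state()["joint_positions"])
robot.move_to(np.r_[AX,.26],down(GY))
p=imaging.snapshot("scene")[0]; cv2.imwrite("pics/s4.png",cv2.resize(p[130:350,150:450,::-1],None,fx=2.6,fy=2.6))
E
```

```text
t 25.225
[-0.4949  0.1429  1.3968  0.7209  1.9978 -0.4032]
```

View pics/s4.png

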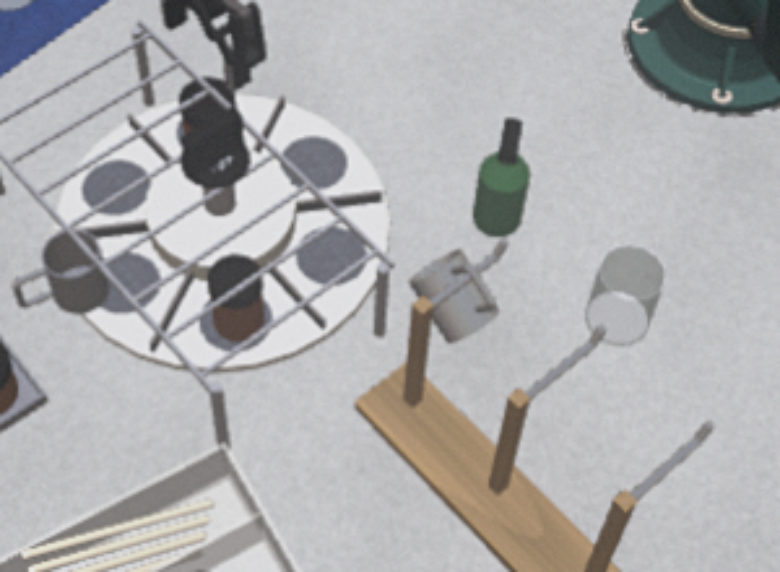

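Cup 1 hangs on hook0 (455,290). The other cup has been knocked outward from its pocket (cup (75,275), pocket (130,280)). I measure where it stands.

Run:
```python
from h import *
robot.move_to([.35,-.3,.3],down(1.0))
for n in ["top","scene"]:
    p,X,_,_=cloud(n)
    if n=="top": cv2.imwrite("pics/t5.png",cv2.resize(p[90:270,250:450,::-1],None,fx=3,fy=3))
    D=X[...,:2]-AX; r=np.hypot(D[...,0],D[...,1]); th=np.arctan2(D[...,1],D[...,0])-GY
    m=(r>.07)&(r<.26)&(abs(th)<.6)&(X[...,2]>.03)&(X[...,2]<.11)
    P=X[m]; print(n,len(P),P.min(0),P.max(0))
    k=P[(P[:,2]>.078)&(P[:,2]<.095)]; print("hi",len(k), np.median(k,0))
    for i in range(1):
        c=np.median(k[:,:2],0)
        for _ in range(6):
            rr=np.hypot(*(k[:,:2]-c).T); q=k[(rr>.018)&(rr<.038)]; c,R=circ(q)
        d=c-AX; print("c",c,R,len(q),"r",np.hypot(*d),"ang-GY",np.arctan2(d[1],d[0])-GY)
    rr=np.hypot(*(P[:,:2]-c).T); H=P[(rr>.034)&(rr<.066)&(P[:,2]>.045)&(P[:,2]<.09)&((P[:,:2]-c)@[1,0]>-.03)]
    v=H[:,:2].mean(0)-c; print("handle",len(H),np.arctan2(v[1],v[0]),rr[(rr<.08)].max(), "maxR",np.hypot(*(H[:,:2]-AX).T).max())
    # guard posts
    g=(X[...,2]>.03)&(X[...,2]<.11)&(r>.19)&(r<.3)
    print("posts r",np.percentile(r[g],[1,10,50,90]))
```

```text
top 641 [ 0.664  -0.1839  0.0302] [ 0.8656 -0.0186  0.0917]
hi 143 [ 0.7833 -0.1226  0.0841]
c [ 0.7676 -0.1205] 0.027130861517160352 122 r 0.16143385990519585 ang-GY -0.12386793194274576
handle 35 -0.0892878695785165 0.0797747535489126 maxR 0.22190519249217014
posts r [0.195  0.2431 0.2767 0.2949]
scene 893 [ 0.6655 -0.1856  0.03  ] [ 0.8661 -0.0178  0.0924]
hi 151 [ 0.7744 -0.1241  0.0831]
c [ 0.7673 -0.1212] 0.027467005218594385 134 r 0.16125269569014505 ang-GY -0.12843589224402718
handle 52 -0.09469087685216449 0.07932333901650249 maxR 0.22097339064284943
posts r [0.1928 0.2135 0.2797 0.2956]
```

View pics/t5.png

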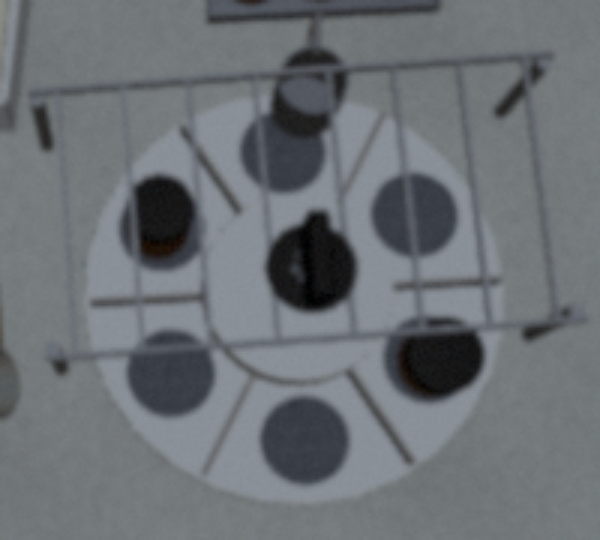

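Run:
```python
from h import *
g=np.array([np.cos(GY),np.sin(GY)]); n=np.array([-np.sin(GY),np.cos(GY)])
q=(Rn.from_rotvec(.5*np.r_[g,0])*Rn.from_quat(down(GY))).as_quat()
pt=lambda r,z,o=0: np.r_[AX-n*r+g*o,z]
for P in (pt(.27,.16),pt(.27,.045),pt(.2,.045)): print(robot.solve_ik(P,q))
turn(GY+np.pi,GY+np.pi-1.445)
robot.move_to([.35,-.3,.3],down(1.0))
print(knob_yaw(), robot.read_state()["time"])
p,X,_,_=cloud("top"); D=X[...,:2]-AX; r=-(D@n); o=D@g
m=(r>.09)&(r<.26)&(abs(o)<.06)&(X[...,2]>.045)&(X[...,2]<.095); P=X[m]
k=P[P[:,2]>.077]; c=AX-n*.161
for _ in range(6):
    rr=np.hypot(*(k[:,:2]-c).T); w=k[(rr>.018)&(rr<.038)]; c,R=circ(w)
print("cup r,o",-(c-AX)@n,(c-AX)@g,R,len(w))
H=P[np.hypot(*(P[:,:2]-c).T)>.036]; print("handle r max",(-(H[:,:2]-AX)@n).max(),"o",np.median((H[:,:2]-AX)@g),len(H))
cv2.imwrite("pics/t6.png",cv2.resize(p[90:270,250:450,::-1],None,fx=3,fy=3))
```

```text
[-0.7718  0.7795  0.6453  0.3778  2.0682  0.8651]
[-0.7718  0.8282  0.7939  0.3477  1.8837  0.7891]
[-0.7108  0.7153  0.979   0.3618  1.7948  0.8222]
turned 34.9833 0.17967464526171664 [-0.27    0.2706  1.352   0.0011  1.5145 -0.4589]
(array([ 0.6057, -0.1098]), np.float64(-1.3825037789455494), 250, array([0.0049, 0.0182])) 37.6917
cup r,o 0.16084911980634506 0.001346881997720304 0.027607149028353203 118
handle r max 0.2185548956897724 o -0.0013770171293821269 56
```

View pics/t6.png

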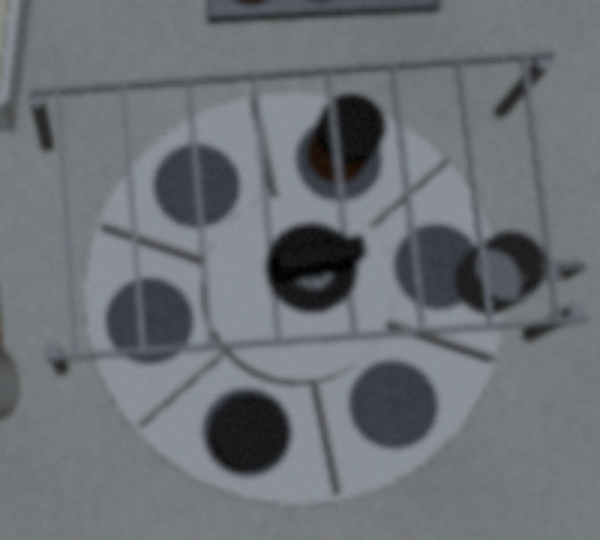

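Cup now at the side (500,272), handle sticking out past the guard's side bar (570,270), as planned. I nudge it inward by its handle.

```bash
cat >> h.py <<'E'
def side_cup(pic=None):
    g=np.array([np.cos(GY),np.sin(GY)]); n=np.array([-np.sin(GY),np.cos(GY)])
    p,X,_,_=cloud("top"); D=X[...,:2]-AX; r=-(D@n); o=D@g
    m=(r>.08)&(r<.26)&(abs(o)<.06)&(X[...,2]>.045)&(X[...,2]<.095); P=X[m]
    k=P[P[:,2]>.077]; c=k[:,:2].mean(0)
    for _ in range(6):
        rr=np.hypot(*(k[:,:2]-c).T); w=k[(rr>.018)&(rr<.038)]; c,R=circ(w)
    H=P[(np.hypot(*(P[:,:2]-c).T)>.034)&(-(P[:,:2]-c)@n>0)]
    print("cup r,o",-(c-AX)@n,(c-AX)@g,R,len(w),"handle r max",(-(H[:,:2]-AX)@n).max() if len(H) else 0,len(H))
    if pic: cv2.imwrite(pic,cv2.resize(p[90:270,250:450,::-1],None,fx=3,fy=3))
E
python3 - <<'E'
from h import *
g=np.array([np.cos(GY),np.sin(GY)]); n=np.array([-np.sin(GY),np.cos(GY)])
q=(Rn.from_rotvec(.5*np.r_[g,0])*Rn.from_quat(down(GY))).as_quat()
pt=lambda r,z,o=0: np.r_[AX-n*r+g*o,z]
robot.gripper_to(0)
robot.move_to(pt(.28,.18),q); robot.move_linear(pt(.27,.045),.15)
hit=robot.move_linear(pt(.200,.045),.03,until_force=8); s=robot.read_state(); print(hit,s["tcp_pos"],s["ft_force"])
robot.move_linear(pt(.27,.06),.1); robot.move_linear(pt(.28,.18),.15)
robot.move_to([.35,-.3,.3],down(1.0)); side_cup("pics/t7.png"); print(knob_yaw(),robot.read_state()["time"])
E
```

```text
False [ 0.6178 -0.3094  0.045 ] [-0.0213 -0.8669  0.3687]
cup r,o 0.13159835316266724 0.0018858924771117211 0.02765865304523635 135 handle r max 0.19524938716940535 54
(array([ 0.6058, -0.11  ]), np.float64(-1.382344552983801), 247, array([0.0048, 0.0182])) 46.1333
```

View pics/t7.png

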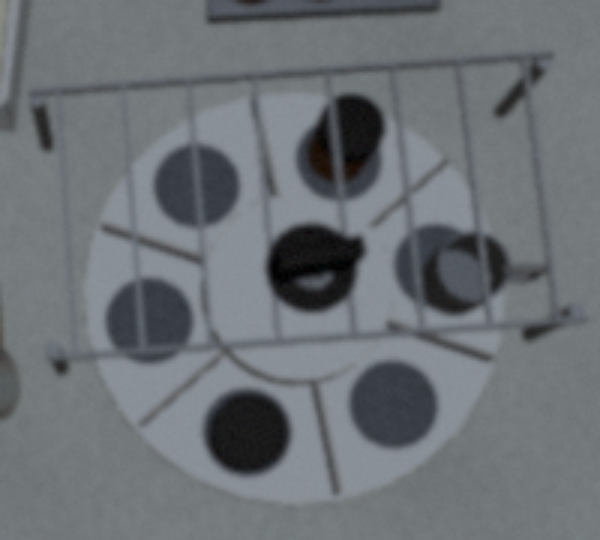

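Run:
```python
from h import *
g=np.array([np.cos(GY),np.sin(GY)]); n=np.array([-np.sin(GY),np.cos(GY)])
q=(Rn.from_rotvec(.5*np.r_[g,0])*Rn.from_quat(down(GY))).as_quat()
pt=lambda r,z,o=0: np.r_[AX-n*r+g*o,z]
robot.gripper_to(0)
robot.move_to(pt(.28,.18),q); robot.move_linear(pt(.25,.045),.15)
robot.move_linear(pt(.192,.045),.03,until_force=8)
robot.move_linear(pt(.27,.06),.1); robot.move_linear(pt(.28,.18),.15)
turn(1.759,1.759-1.585)
robot.move_to(np.r_[OP+[.03,0],.27],down(GY)); robot.gripper_to(1.0)
print(knob_yaw())
p,X,_,_=cloud("wrist"); cv2.imwrite("pics/w8.png",p[:,:,::-1]); np.save("pics/w8X.npy",X)
print(cup(X,OP)); print(cup(cloud("top")[1],OP)); print(robot.read_state()["time"])
```

```text
turned 58.775 0.1777188458445871 [-0.271   0.2716  1.3506  0.0004  1.5102  1.1261]
(array([ 0.6103, -0.108 ]), np.float64(0.07722710500626877), 202, array([0.0044, 0.0162]))
(array([ 0.4859, -0.1168]), np.float64(0.026733931997197383), 373, np.float64(3.129811999515018), 106, np.float64(0.0839314813814917), np.float64(0.06071086237601265))h.py:60: RuntimeWarning: Mean of empty slice.
  H=X[m]; v=H[:,:2].mean(0)-c
  ret = um.true_divide(
Traceback (most recent call last):
  File "h.py", line 61, in cup
    return c,R,len(k),np.arctan2(v[1],v[0])%(2*np.pi),len(H),H.max(0)[2],d[m].max()
                                                             ~~~~~^^^
ValueError: zero-size array to reduction operation maximum which has no identity
```

View pics/w8.png

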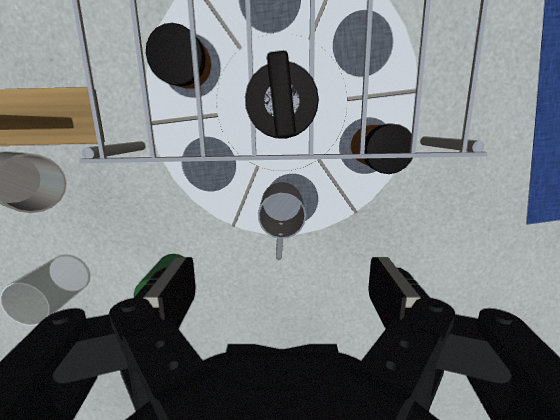

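Wrist view: cup (282,212) in the front opening, handle toward (279,250), pocket clear. Pick it and carry to hook2.

Run:
```python
from h import *
for a in (0,.4,.8): print([robot.solve_ik(*hang_pose(2,a,.005*(a>0),.007)) is not None])
r=cup(np.load("pics/w8X.npy"),OP); c,psi=r[0],r[3]-np.pi
pick(c,psi)
robot.move_to([.40,.05,.28],down(.7))
P,q=hang_pose(2,0,0,-.007,-.10); robot.move_to(P+[0,0,.08],q); robot.move_linear(P,.1)
s=robot.read_state(); print(s["finger_gap"],s["tcp_pos"],s["ft_force"],s["time"]); chk(2)
p=imaging.snapshot("scene")[0]; cv2.imwrite("pics/s9.png",cv2.resize(p[180:360,300:500,::-1],None,fx=2.7,fy=2.7))
```

```text
[True]
[True]
[True]
gap 0.6428139982486637
lift 0.6451249477406592 47.55153000354767 65.625
0.6451326265776036 [0.3979 0.4214 0.172 ] [ 0.2876 -1.3144 -0.342 ] 68.7667
handle: n 110 along 0.0008784391042792605 B [-0.0075  0.0075  0.0186] Z [-0.014  0.032]
hook: n 139 A [-0.04    0.0295] B -0.0021930518608132502 Z [-0.0017  0.0032  0.0162]
```

View pics/s9.png

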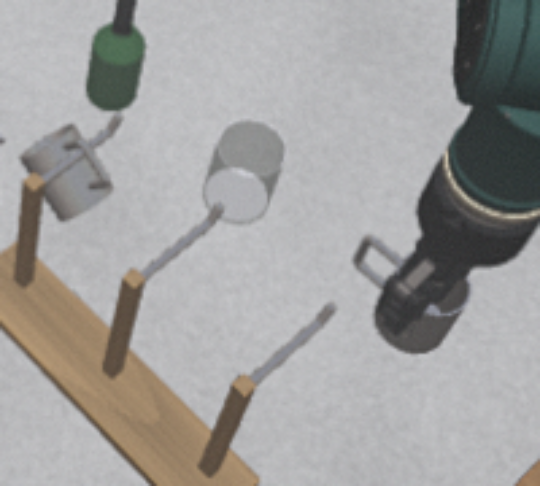

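Cup held with handle (372,260) toward hook2's tip (330,310); hook0's cup hangs still. Offsets match expectation, so I thread it.

Run:
```python
from h import *
best=None
for a in (.8,.7,.6,.5):
    P,q=hang_pose(2,a,.005,.007); z=Rn.from_quat(q).apply([0,0,1])
    ok=[b for b in (.05,.07,.09,.11) if robot.solve_ik(P-b*z,q) is not None]; print(a,ok)
    if .07 in ok and best is None: best=(a,ok[-1])
print(best, hang(2,best[0]))
open("best.txt","w").write(str(best))
p=imaging.snapshot("scene")[0]; cv2.imwrite("pics/s10.png",cv2.resize(p[180:360,300:500,::-1],None,fx=2.7,fy=2.7))
```

```text
0.8 [0.05, 0.07, 0.09, 0.11]
0.7 [0.05, 0.07, 0.09, 0.11]
0.6 [0.05, 0.07, 0.09, 0.11]
0.5 [0.05, 0.07, 0.09, 0.11]
tilted [ 0.1395 -0.9883 -0.9541] 0.6459658684358002 74.05
(0.8, 0.11) True
```

View pics/s10.png

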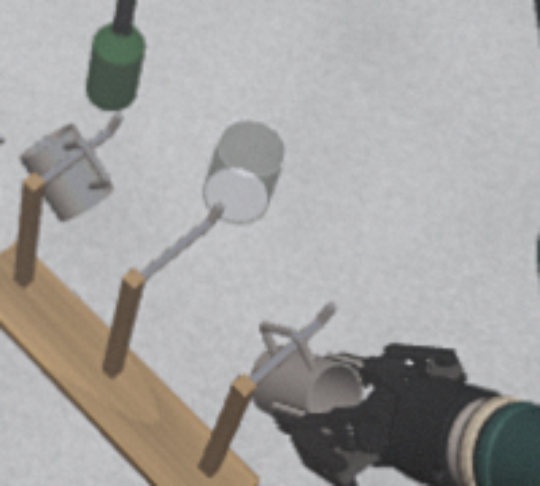

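The hook runs through the handle (about (290,345)); release, then turn the tall jar to the front.

Run:
```python
from h import *
release(.11)
p=np.array(robot.read_state()["tcp_pos"]); 
try: robot.move_linear(p+[-.06,0,.05],.12)
except robot.PlanningError as e: print(e)
robot.move_to([.36,.12,.33],down(1.2))
robot.move_to([.35,-.3,.3],down(1.0))
k=knob_yaw(); print(k)
y0=k[1]+np.pi
assert abs(y0-3.316)<.12
turn(y0,GY+np.pi-np.pi/3)
robot.move_to([.3,-.3,.33],down(1.0)); print(knob_yaw(), "want",GY+np.pi-np.pi/3-np.pi)
p,X,_,_=cloud("top"); cv2.imwrite("pics/t11.png",cv2.resize(p[90:330,90:450,::-1],None,fx=2.2,fy=2.2))
for nm,pt,zl,zh in (("tall",OP,.095,.108),("short",2*AX-OP,.065,.08)):
    m=(np.hypot(X[...,0]-pt[0],X[...,1]-pt[1])<.06)&(X[...,2]>zl)&(X[...,2]<zh); P=X[m]; print(nm,len(P),P.mean(0)-np.r_[pt,0])
for i,k in ((0,0),(2,2)):
    D=X-HK[k]; m=(abs(D@rx)<.05)&(abs(D@ry)<.06)&(D[...,2]>-.1)&(D[...,2]<-.01); print(k,m.sum(),(D@rx)[m].mean(),(D@ry)[m].mean(),D[m][:,2].mean())
print(robot.read_state()["time"])
```

```text
t 77.1833
(array([ 0.6064, -0.1098]), np.float64(0.17737127267419942), 246, array([0.0049, 0.0178]))
turned 86.7167 0.18145420074090754 [-0.2704  0.2703  1.3523  0.0003  1.5154 -0.8556]
(array([ 0.606 , -0.1102]), np.float64(-0.9868920615827302), 234, array([0.0047, 0.0179])) want -0.9906975511965976
tall 431 [-0.0001 -0.0042  0.1026]
short 473 [ 0.0039 -0.0025  0.0721]
0 758 -0.0004187109633114536 -0.019350170555532474 -0.04171249418178939
2 718 -0.0019203889858042831 0.012217152708233883 -0.03532969793113965
89.625
```

View pics/t11.png

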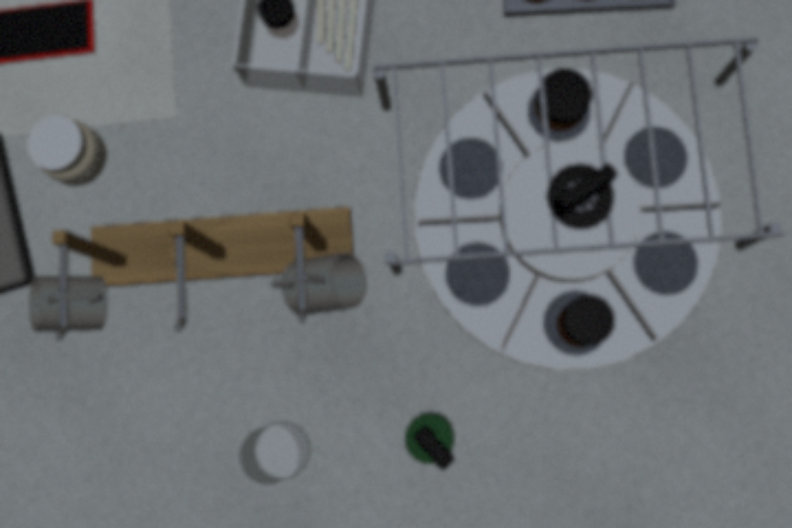

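Both cups hang on hook0 (305,285) and hook2 (65,305), the tall jar (585,320) faces the opening, and the bystanders are in place.

Run:
```python
from h import *
robot.dwell(4)
print(robot.finish_job())
```

```text
the job is handed in; nothing more can be done
None
```

The job is handed in, with no verdict returned: both cups present hang on the outer hooks of the rack, both jars stand in their pockets with the tall one facing the front opening, and the spray bottle and beaker were not touched.

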